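Reload the irrigation disc filter

ROBOT

A 7-joint arm with a two-finger parallel gripper is mounted at the origin on the work surface. World frame = base frame: x ahead of the robot, y to its left, z up, the work surface at z = 0. Lengths are in m, angles in rad, forces in N, time in s.
With the tool pointing down it reaches from about 0.35 to 0.9 m from the base axis. Payload 8.1 kg.
Tool frame: the origin (TCP) lies at the very end of the fingers, on their centre line; the grasp point (between the pads) lies 19 mm behind it; z points along the fingers, y is the line along which they close (so a half turn about z gives the same grasp; the last joint's range is limited). The gripper opens to 92 mm and grips with 3 to 60 N. Pads are 19 mm wide; open, the fingers measure 130 mm over their backs; the gripper's body (75 mm by 190 mm) begins 47 mm behind the grasp point.
Start: joints at [-1.353, 0.434, 0.025, 1.573, -0.012, 1.134, -0.075], TCP at [0.197, 0.593, 0.227] pointing down, gripper open.
Joint ranges: [-2.62, 2.62], [-0.44, 2.09], [-1.27, 1.32], [0.08, 2.57], [-1.32, 4.46], [0.12, 2], [-2.74, 2.74]. Speed limits (rad/s): [2.22, 2.22, 3.01, 3.01, 3.14, 3.14, 3.14].

INTERFACE

Orientations are given as a rotation vector (axis times angle).
In Python, from cell import readout, cams, job gives the robot as it stands.
- The arm moves only by the tool drive_tool, never from a script. Its argument "commands" is a list of rows, each a list of 3 entries, a list of its own where there are three numbers: the turn, a rotation vector about the tool's x, y, z in rad, then the shift along the tool's x, y, z in cm, then the gripper's target within -1 to 1 (fully open at 1, half-way at 0, shut at -1). A call has 1 to 20 rows; each row is the pose to reach, as a shift and turn from the pose commanded when the call began, along the tool's axes at that moment; what a row does not reach only later rows make up. A row lasts 1/12 s, in which the tool goes at most 41.7 mm and 7.16 degrees, less where a joint would pass 70% of its speed; a pose out of reach is approached as far as the arm can. A call with a gripper value outside its range is refused whole. The fingers move at their own pace and stop on an object; "newtons" is the grip in N (left out, the last holds). Time passes only in rows, so rows that repeat a pose let the fingers close. It gives the time, the measured TCP pose, the force, the opening and the grip force at its end, in the units of the state.
- readout.observe(): the state, without advancing time (a new reading comes with each control period).
- cams.get_image(name): name is "scene" or "top" or "wrist"; returns the picture (400x640x3 uint8, blue, green, red); there is no depth.
- cams.camera_info(name): a dict with "camera_matrix" (3x3 intrinsics, pixels), "R" (3x3) and "t" (3): a world point X has camera coordinates R X + t. Camera axes: x right, y down, z forward; pixel columns grow to the right and rows downward; lengths in m; the calibration is good to about 2 mm. A picture is of the moment at which its call begins: read the wrist's pose just before it. camera_info takes no time and is no camera call; for the wrist camera it gives the pose at the moment of the call.
- job.sign_off(): hands the job in; it is judged then, once.
The state is a dict: "clock": time; "joints": joint angles; "dq": joint speeds; "joint_efforts": joint torques, N m; "position": TCP position; "ee_rot": TCP orientation; "force": force on the tool from outside, world axes, zero at the start; "ft_torque": the same for the moment, N m; "width": opening from 0.0 (shut) to 1.0 (fully open); "gripper_force": force on a finger pad.
Only numpy, scipy, OpenCV 4.12 (cv2) and the standard library are available. Lean on these libraries where they do the work, as an engineer would, in place of code of your own. Each camera call takes 0.05 s, during which the arm holds its last target. There are 200 camera calls.

TASK

Reload the irrigation filter: while the yellow carrier is still raised, thread the red filter disc down over the white spine onto it, then the black disc on top of the red one. Then push the stack down together until the carrier is fully home on the grey foot, let go, and leave the plant pot, cups, bottle and saucer where they are.

Things in the scene. Friction and masses are not known exactly. Their poses are not given: they have to be found in the camera images.
- red_disc_center (a point): Centre (half-way up, on the axis) of the loose red filter disc: a thick plastic ring, 64 mm outside diameter, 34 mm bore, 34 mm high, about 90 g, lying flat on the table with its bore upright. z is its axis; either face may be up.
- black_disc_center (a point): Centre (half-way up, on the axis) of the loose black filter disc, same size and mass as the red one, lying flat on the table. The two discs may have swapped places.
- spine_tip (a point): Top of the filter's fixed white upright spine, on its axis, 128 mm above the table. The spine is 26 mm in diameter with its last 10 mm tapering to 16 mm; it rises from a grey round foot (110 mm wide, 20 mm high, with two black pipe stubs along the foot's x axis reaching 74 mm from the spine) that is screwed to the table. z is up.
- carrier_top (a point): Centre of the upper face, on the spine's axis, of the yellow carrier, a ring 60 mm wide and 10 mm thick that slides on the spine and starts raised. Fully home this point is 30 mm above the table; two discs on it then reach 98 mm, with the last 30 mm of the spine sticking out above them.
- carrier_part (a joint): Height in m of the yellow carrier above its home: 0 is fully home on the foot, 0.028 to 0.040 at the start. It slides stiffly (a tight seal): it takes about 10 N to push it down, and it stays wherever it is left, also under the weight of the discs.
- plant_pot: Loose bystander: black nursery pot, 106 mm wide at the rim and 102 mm tall, with a small leafy plant to 240 mm; origin at the centre of its underside.
- cup_stack: Loose bystander: stack of red cups, 90 mm wide and 139 mm tall; origin at the centre of its underside.
- feed_bottle: Loose bystander: white bottle with a blue cap, 64 mm in diameter and 150 mm tall; origin at the centre of its underside.
- saucer: Loose bystander: flat green plant saucer, 170 mm across and 25 mm high; origin at the centre of its underside.
Not all that is in view belongs to the job. Of the things shaped like the part that bears red_disc_center, the red one is meant.

How it is judged:
By the outcome, as a careful person would: the job done as asked, in the order asked, and still so for the second after the job is handed in, with the robot touching nothing.
It also fails if it takes over 67 s, if anything falls off the work surface, if the arm or the gripper's body presses on something with over 40 N, if the wrist force passes 120 N, or if a joint passes its speed limit or range.

## Working session

There is one attempt and no reset: what is moved stays moved. The work goes in short steps, Python scripts to look and compute and a tool call to move; the robot and the scene stay as the last step left them, time stands still between calls to the robot, and variables do not carry over. Pictures are saved under pics/ and viewed, at most 10 in all, crops included, and the job is handed in when it is done.

Besides the shell and the picture viewer there is one more tool, called after ">>>" as a command line: name --argument value ..., lists and objects as JSON in quotes. drive_tool: Moves the arm, as the interface text tells. Its arguments: {"type":"object","properties":{"commands":{"type":"array"},"newtons":{"type":"number"}},"required":["commands"]}

```bash
mkdir -p pics
python3 - <<'E'
from cell import readout,cams,job
import cv2,numpy as np
print(readout.observe())
for n in("scene","top"):
    cv2.imwrite(f"pics/{n}0.png",cams.get_image(n)); c=cams.camera_info(n); print(n,np.round(c["camera_matrix"],1).tolist(),np.round(c["R"],3).tolist(),np.round(c["t"],3))
E
```

```text
{'clock': 0.0, 'joints': array([-1.35258048,  0.43524071,  0.02495905,  1.57411137, -0.01157168,
        1.13399837, -0.0751124 ]), 'dq': array([ 5.90853943e-04, -5.59700724e-05, -2.31469972e-04,  2.05124752e-03,
       -1.81115900e-05, -4.20195043e-05, -1.81864823e-03]), 'joint_efforts': array([-5.55147744e-04, -6.67820406e+01,  9.84716043e-01, -3.14468551e+01,
       -6.05141418e-02,  4.25667933e-02,  1.70570052e-04]), 'position': array([0.19698025, 0.59259791, 0.22592829]), 'ee_rot': array([-5.01852631e-01, -3.10115492e+00,  2.53007141e-03]), 'force': array([0.13096456, 0.13417708, 0.56035386]), 'ft_torque': array([ 0.0441111 , -0.0104457 , -0.00969203]), 'gripper_force': 0.0, 'width': 1.0029420547825563}
scene [[477.1, 0.0, 316.7], [0.0, 477.1, 204.2], [0.0, 0.0, 1.0]] [[0.8, 0.6, -0.014], [0.471, -0.643, -0.604], [-0.371, 0.477, -0.797]] [-0.467 -0.207  1.72 ]
top [[435.3, 0.0, 315.9], [0.0, 435.3, 197.0], [0.0, 0.0, 1.0]] [[0.001, -1.0, -0.001], [-0.998, -0.001, -0.06], [0.06, 0.001, -0.998]] [-0.008  0.56   1.723]
```

View pics/scene0.png

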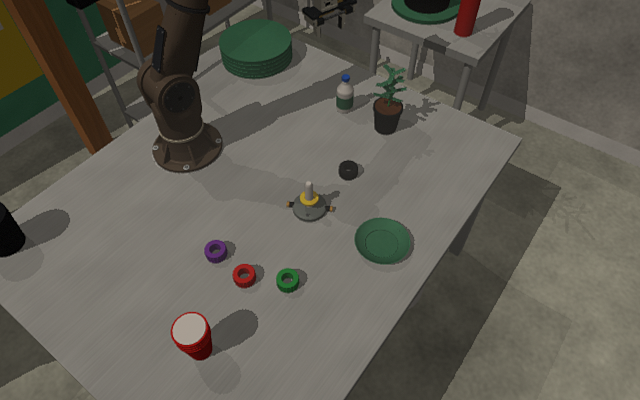

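View pics/top0.png

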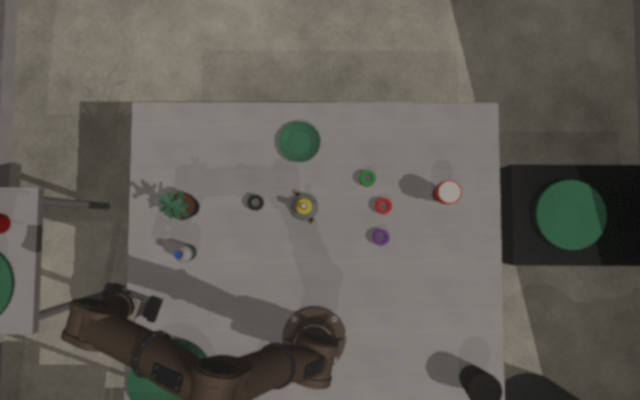

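The scene view shows red at (244,276), black at (348,170) and the spine tip near (309,183). The top view shows red at (383,205), black at (256,202) and the carrier at (304,206). Purple and green rings are distractors.

```bash
cat > h.py <<'E'
from cell import readout,cams,job
import cv2,numpy as np
from scipy.spatial.transform import Rotation as Rot
def ray(c,u,v):
    d=c["R"].T@np.linalg.solve(c["camera_matrix"],[u,v,1.]); return -c["R"].T@c["t"],d
def plane(c,uv,z):
    o,d=ray(c,*uv); return o+d*(z-o[2])/d[2]
def blob(m,near=None,rad=40):
    """hull centroid, area, bbox of the biggest blob near a pixel"""
    m=m.astype(np.uint8)
    if near is not None: k=np.zeros_like(m); cv2.circle(k,tuple(int(a) for a in near),rad,1,-1); m=m*k
    cs=cv2.findContours(m,cv2.RETR_EXTERNAL,cv2.CHAIN_APPROX_NONE)[0]
    h=cv2.convexHull(max(cs,key=cv2.contourArea)); M=cv2.moments(h)
    return (M["m10"]/M["m00"],M["m01"]/M["m00"]),M["m00"],cv2.boundingRect(h)
def mask(im,col):
    H,S,V=[a.astype(int) for a in cv2.split(cv2.cvtColor(im,cv2.COLOR_BGR2HSV))]
    return {"red":((H<8)|(H>172))&(S>130)&(V>50),"yellow":(H>18)&(H<35)&(S>110)&(V>60),"black":V<48,
            "white":(S<40)&(V>135)}[col]
E
python3 - <<'E'
from h import *
px={"scene":dict(red=(244,276),black=(348,170),yellow=(310,200)),"top":dict(red=(383,205),black=(256,202),yellow=(304,206))}
for n in px:
    im=cv2.imread(f"pics/{n}0.png"); c=cams.camera_info(n)
    for k,z in (("red",.017),("black",.017),("yellow",.06)):
        b=blob(mask(im,k),px[n][k],18); print(n,k,np.round(b[0],1),b[1],b[2],np.round(plane(c,b[0],z),4))
im=cv2.imread("pics/scene0.png")
cv2.imwrite("pics/c1.png",cv2.resize(im[150:310,200:420],None,fx=3.6,fy=3.6,interpolation=cv2.INTER_CUBIC))
E
```

```text
scene red [244.  275.4] 417.0 (233, 264, 23, 24) [ 0.5252 -0.2738  0.017 ]
scene black [348.1 169.9] 279.0 (339, 161, 19, 19) [0.5385 0.2379 0.017 ]
scene yellow [308.8 198. ] 211.5 (300, 191, 19, 15) [0.5253 0.037  0.06  ]
top red [383.2 205.5] 175.0 (376, 198, 16, 16) [ 0.5262 -0.2759  0.017 ]
top black [254.8 202.1] 120.5 (249, 196, 13, 13) [0.5392 0.2367 0.017 ]
top yellow [303.6 206. ] 173.0 (296, 199, 16, 15) [0.5221 0.0407 0.06  ]
```

View pics/c1.png

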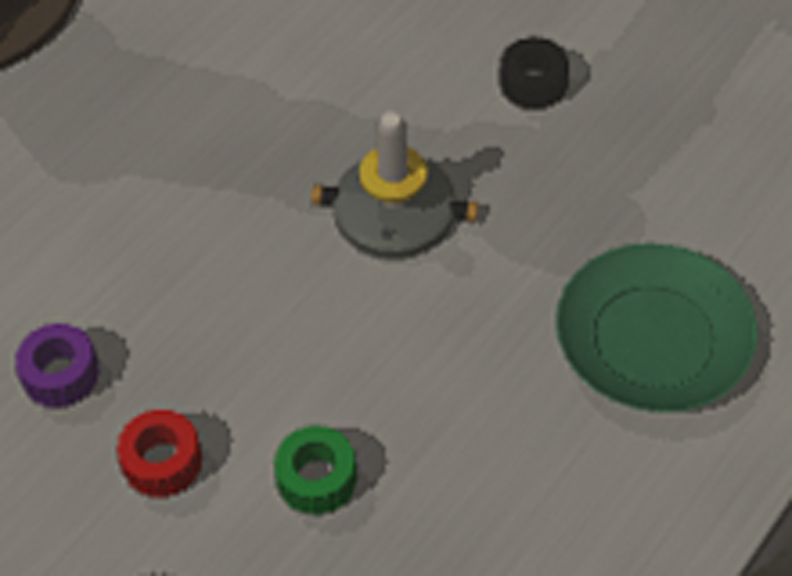

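The crop confirms the fixed white spine with the yellow carrier and upright loose rings. The red disc is at about (0.526,-0.275) and the black at about (0.539,0.237). Next I move above the spine with the wrist camera.

```bash
cat >> h.py <<'E'
# wanted tool attitude: tool x = +world y, tool y = +world x, z down
RD=Rot.from_matrix([[0,1,0],[1,0,0],[0,0,-1]])
def go(p,R=RD):
    s=readout.observe(); R0=Rot.from_rotvec(s["ee_rot"])
    print("at",np.round(s["position"],4),"turn",np.round((R0.inv()*R).as_rotvec(),3),"shift cm",np.round(100*R0.inv().apply(np.array(p)-s["position"]),2))
E
python3 -c "
from h import *
go([.50,.04,.32])"
```

```text
at [0.197  0.5927 0.226 ] turn [-1.00e-03  1.00e-03  1.25e+00] shift cm [-46.19 -42.9   -9.33]
```

>>> drive_tool --commands '[[[0,0,0.4],[-10,-12,-9.4],1],[[0,0,0.4],[-10,-12,-9.4],1],[[0,0,0.4],[-10,-12,-9.4],1],[[0,0,0.4],[-10,-12,-9.4],1],[[0,0,1.25],[-46.2,-42.9,-9.4],1],[[0,0,1.25],[-46.2,-42.9,-9.4],1],[[0,0,1.25],[-46.2,-42.9,-9.4],1],[[0,0,1.25],[-46.2,-42.9,-9.4],1],[[0,0,1.25],[-46.2,-42.9,-9.4],1],[[0,0,1.25],[-46.2,-42.9,-9.4],1],[[0,0,1.25],[-46.2,-42.9,-9.4],1],[[0,0,1.25],[-46.2,-42.9,-9.4],1],[[0,0,1.25],[-46.2,-42.9,-9.4],1],[[0,0,1.25],[-46.2,-42.9,-9.4],1],[[0,0,1.25],[-46.2,-42.9,-9.4],1],[[0,0,1.25],[-46.2,-42.9,-9.4],1],[[0,0,1.25],[-46.2,-42.9,-9.4],1],[[0,0,1.25],[-46.2,-42.9,-9.4],1],[[0,0,1.25],[-46.2,-42.9,-9.4],1],[[0,0,1.25],[-46.2,-42.9,-9.4],1]]'

```text
clock: 1.77
position: [0.4996, 0.0416, 0.3204]
ee_rot: [-2.219, -2.223, 0.001]
force: [-0.6, -0.7, 0.6]
width: 1.0
gripper_force: 0.0
```

Run:
```python
from h import *
go([.50,.04,.32])
c=cams.camera_info("wrist"); im=cams.get_image("wrist"); cv2.imwrite("pics/w1.png",im)
print(np.round(-c["R"].T@c["t"],4),np.round(c["R"],3).tolist(),c["camera_matrix"])
np.savez("w1.npz",**c)
b=blob(mask(im,"yellow")); print(b,plane(c,b[0],.06))
for z in(.128,.06): 
  p=c["camera_matrix"]@(c["R"]@[.523,.039,z]+c["t"]); print(p[:2]/p[2])
```

```text
at [0.4996 0.0416 0.3204] turn [-0.001 -0.     0.002] shift cm [-0.16  0.04  0.04]
[0.5002 0.1239 0.4787] [[1.0, 0.002, 0.0], [0.002, -0.954, 0.301], [0.001, -0.301, -0.954]] [[336.06652356   0.         319.09527375]
 [  0.         336.06652356 198.85317073]
 [  0.           0.           1.        ]]
((477.61676696756933, 354.30554162487465), 3988.0, (304, 346, 324, 16)) [ 0.74385322 -0.25734708  0.06      ]
[340.09289971 175.85850154]
[336.87843616 163.16229101]
```

View pics/w1.png

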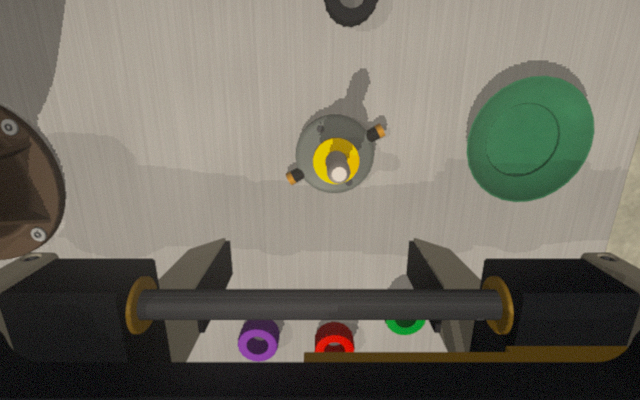

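The wrist view shows the spine tip at about (339,174) with the carrier around it at (336,160). The red disc is partly hidden at (334,340) and the black is at the top edge.

Run:
```python
from h import *
im=cv2.imread("pics/w1.png"); c=dict(np.load("w1.npz"))
V=cv2.cvtColor(im,cv2.COLOR_BGR2HSV)[...,2]; print(V[160:186:2,339],V[174,328:352:2])
t=blob((V>185)&~mask(im,"yellow"),(339,174),13); print("tip",t,plane(c,t[0],.128))
b=blob(mask(im,"yellow"),(336,160),35); print("yel",b)
o1,d1=ray(c,*b[0])
for z in(.05,.055,.06,.065): print(z,plane(c,b[0],z))
s=cv2.imread("pics/scene0.png"); cs=cams.camera_info("scene"); b=blob(mask(s,"yellow"),(310,200),18); o2,d2=ray(cs,*b[0])
A=np.c_[d1,-d2]; k=np.linalg.lstsq(A,o2-o1,rcond=None)[0]; print("carrier mid",o1+d1*k[0],o2+d2*k[1])
v=blob((cv2.cvtColor(s,cv2.COLOR_BGR2HSV)[...,2]>140),(309,183),6); print(v, [plane(cs,(309,182),.128)])
go([.526,-.275,.16])
```

```text
[104 114 121 149 227 225 224 226 223 223 224 164 141] [129 149 217 225 222 224 225 222 223 194 112 200]
tip ((338.71746031746034, 173.97460317460317), 157.5, (332, 167, 15, 15)) [0.52148507 0.04106485 0.128     ]
yel ((335.7654248557739, 160.244157621981), 1704.5, (313, 137, 47, 47))
0.05 [0.52203662 0.04079091 0.05      ]
0.055 [0.52178237 0.04176061 0.055     ]
0.06 [0.52152813 0.04273031 0.06      ]
0.065 [0.52127388 0.04370002 0.065     ]
carrier mid [0.52189163 0.0413439  0.05285138] [0.52179193 0.04127557 0.05285956]
((307.84722222222223, 182.77777777777774), 12.0, (306, 181, 5, 5)) [array([0.52219184, 0.04516578, 0.128     ])]
at [0.4997 0.0417 0.3205] turn [-0.001 -0.     0.002] shift cm [-31.68   2.57  16.04]
```

>>> drive_tool --commands '[[[0,0,0],[-31.7,2.6,5],1],[[0,0,0],[-31.7,2.6,5],1],[[0,0,0],[-31.7,2.6,5],1],[[0,0,0],[-31.7,2.6,16],1],[[0,0,0],[-31.7,2.6,16],1],[[0,0,0],[-31.7,2.6,16],1],[[0,0,0],[-31.7,2.6,16],1],[[0,0,0],[-31.7,2.6,16],1],[[0,0,0],[-31.7,2.6,16],1],[[0,0,0],[-31.7,2.6,16],1],[[0,0,0],[-31.7,2.6,16],1],[[0,0,0],[-31.7,2.6,16],1]]'

```text
clock: 2.82
position: [0.5267, -0.2753, 0.1607]
ee_rot: [-2.219, -2.222, -0.001]
force: [0.5, -0.7, -0.1]
width: 1.002
gripper_force: 0.0
```

```bash
cat >> h.py <<'E'
def top(c,im,col,zt,near,rad=60):
    """bore-free ring: centre from hull of mask (seen nearly from above), plus inner hole contour"""
    b=blob(mask(im,col),near,rad); print(col,b,"mid",np.round(plane(c,b[0],zt-.017),4))
E
python3 - <<'E'
from h import *
c=cams.camera_info("wrist"); im=cams.get_image("wrist"); cv2.imwrite("pics/w2.png",im); np.savez("w2.npz",**c)
p=c["camera_matrix"]@(c["R"]@[.526,-.275,.017]+c["t"]); p=p[:2]/p[2]; print(p)
top(c,im,"red",.034,p)
m=(mask(im,"red")*255).astype(np.uint8)
cs,h=cv2.findContours(m,cv2.RETR_CCOMP,cv2.CHAIN_APPROX_NONE)
for q,k in zip(cs,h[0]):
    if k[3]>=0 and cv2.contourArea(q)>100: print("hole",cv2.boundingRect(q),cv2.contourArea(q))
go([.526,-.275,.01])
E
```

```text
[317.34395756 185.21625479]
red ((316.6816964464164, 185.7194307870648), 4169.5, (281, 148, 73, 75)) mid [ 0.5254 -0.2755  0.017 ]
hole (298, 170, 38, 29) 777.0
at [ 0.5271 -0.2749  0.1612] turn [ 0.001 -0.001  0.002] shift cm [-0.02 -0.12 15.12]
```

View pics/w2.png

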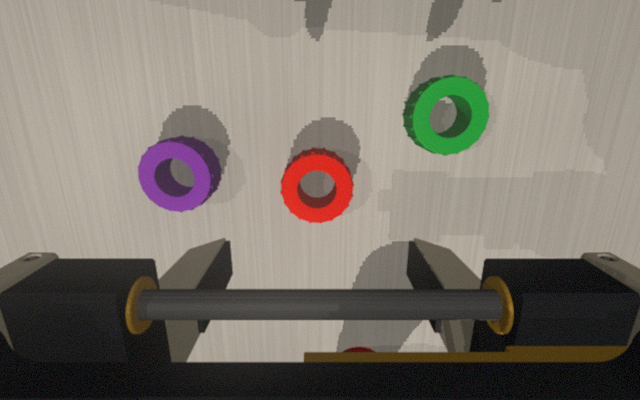

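The red disc is at (317,186) with its bore visible, centred between the fingers. I'll refine y from its lower rim, which is on the top face.

Run:
```python
from h import *
c=dict(np.load("w2.npz"))
print(plane(c,(316.7,222.5),.034)+[0,.032,0], plane(c,(316.7,148.),.0)-[0,.032,0],plane(c,(316.7,148.),.034)-[0,.032,0],plane(c,(281,186),.034)+[.032,0,0],plane(c,(353.5,186),.034)-[.032,0,0])
```

```text
[ 0.52549208 -0.27350012  0.034     ] [ 0.52530983 -0.27500309  0.        ] [ 0.52551088 -0.26967799  0.034     ] [ 0.52613013 -0.27115151  0.034     ] [ 0.52584643 -0.27104876  0.034     ]
```

>>> drive_tool --commands '[[[0,0,0],[0.05,-0.1,4],1],[[0,0,0],[0.05,-0.1,8],1],[[0,0,0],[0.05,-0.1,11],1],[[0,0,0],[0.05,-0.1,13.5],1],[[0,0,0],[0.05,-0.1,14.7],1],[[0,0,0],[0.05,-0.1,15],1],[[0,0,0],[0.05,-0.1,15],1],[[0,0,0],[0.05,-0.1,15],-0.5],[[0,0,0],[0.05,-0.1,15],-0.5],[[0,0,0],[0.05,-0.1,15],-0.5],[[0,0,0],[0.05,-0.1,15],-0.5],[[0,0,0],[0.05,-0.1,15],-0.5],[[0,0,0],[0.05,-0.1,15],-0.5],[[0,0,0],[0.05,-0.1,15],-0.5],[[0,0,0],[0.05,-0.1,15],-0.5]]' --newtons 30

```text
clock: 4.12
position: [0.5256, -0.2763, 0.0115]
ee_rot: [2.221, 2.221, 0.001]
force: [-1.4, 1.0, 6.5]
width: 0.698
gripper_force: 30.0
```

>>> drive_tool --commands '[[[0,0,0],[0,0,-4],-0.5],[[0,0,0],[0,0,-8],-0.5],[[0,0,0],[0,0,-12],-0.5],[[0,0,0],[0,0,-16],-0.5],[[0,0,0],[4,0,-19],-0.5],[[0,0,0],[8,0,-19],-0.5],[[0,0,0],[12,0,-19],-0.5],[[0,0,0],[16,-0.4,-19],-0.5],[[0,0,0],[20,-0.4,-19],-0.5],[[0,0,0],[23,-0.4,-19],-0.5],[[0,0,0],[25,-0.4,-19],-0.5],[[0,0,0],[26,-0.4,-19],-0.5],[[0,0,0],[26,-0.4,-19],-0.5],[[0,0,0],[26,-0.4,-19],-0.5]]'

```text
clock: 5.28
position: [0.5212, -0.0171, 0.2008]
ee_rot: [2.221, 2.221, -0.0]
force: [-1.0, -0.1, -1.1]
width: 0.695
gripper_force: 30.0
```

Run:
```python
from h import *
s=readout.observe(); c=cams.camera_info("wrist"); im=cams.get_image("wrist"); cv2.imwrite("pics/w3.png",im); np.savez("w3.npz",**c)
print(s["position"],s["force"],s["width"])
zt=s["position"][2]+.0225
R=mask(im,"red")
p=c["camera_matrix"]@(c["R"]@(s["position"]+[0,0,.015])+c["t"]); p=p[:2]/p[2]; print(p)
b=blob(R,p,75); print(b)
t=mask(im,"red")
cs,h=cv2.findContours((R*255).astype(np.uint8),cv2.RETR_CCOMP,cv2.CHAIN_APPROX_NONE)
for q,k in zip(cs,h[0]):
    if cv2.contourArea(q)>100: print("hole" if k[3]>=0 else "out",cv2.boundingRect(q),cv2.contourArea(q))
```

```text
[ 0.52116806 -0.0171491   0.20081439] [-1.01602988 -0.09717096 -1.0842891 ] 0.6953674216280263
[317.42873524 272.41212527]
((318.9151138716356, 248.72227151730257), 10706.5, (249, 197, 141, 93))
out (278, 319, 84, 14) 733.0
out (249, 190, 141, 100) 10956.5
hole (289, 240, 61, 35) 1491.0
```

View pics/w3.png

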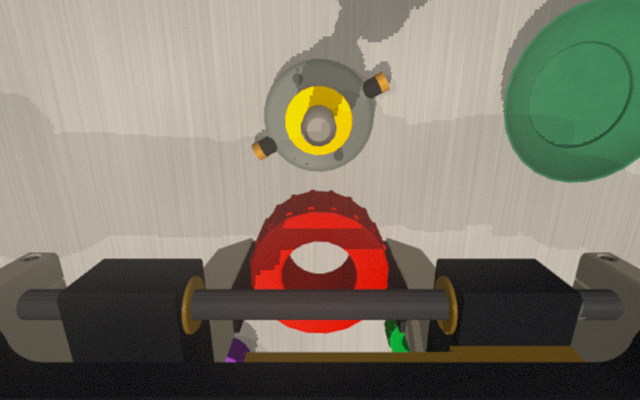

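The red disc is held level. Its lower rim is at row 333, its upper bottom edge at row 190, and the spine tip at (318,127).

Run:
```python
from h import *
c=dict(np.load("w3.npz")); im=cv2.imread("pics/w3.png")
P=np.array([.52117,-.01715,.20081]); zt=P[2]+.0225
print("disc-TCP", plane(c,(319,332.5),zt)+[0,.032,0]-P, plane(c,(319,190),zt-.034)-[0,.032,0]-P)
print([plane(c,(u,265),zt)[0]-P[0] for u in(249,390)])
V=cv2.cvtColor(im,cv2.COLOR_BGR2HSV)[...,2]; print(V[105:150:2,318],V[127,298:340:2])
```

```text
disc-TCP [0.00075013 0.00347647 0.0225    ] [ 0.00077182  0.00155042 -0.0115    ]
[np.float64(-0.030878768804439294), np.float64(0.03283842295101724)]
[131 116 117 125 130 141 158 176 180 179 177 176 175 170 160 158 160 159
 130 103 110 241 242] [243 217 113 124 141 180 176 175 180 177 176 176 159 160 154 160 139 127
 116 183 242]
```

>>> drive_tool --commands '[[[0,0,0],[3,0,0],-0.5],[[0,0,0],[5,0,0],-0.5],[[0,0,0],[5.6,0,0],-0.5],[[0,0,0],[5.6,0,2],-0.5],[[0,0,0],[5.6,0,4],-0.5],[[0,0,0],[5.6,0,5],-0.5],[[0,0,0],[5.6,0,6],-0.5],[[0,0,0],[5.6,0,7],-0.5],[[0,0,0],[5.6,0,8],-0.5],[[0,0,0],[5.6,0,9],-0.5],[[0,0,0],[5.6,0,10],-0.5],[[0,0,0],[5.6,0,10],-0.5]]'

```text
clock: 6.33
position: [0.5202, 0.0397, 0.0989]
ee_rot: [-2.221, -2.22, 0.003]
force: [-0.9, 0.1, -1.7]
width: 0.694
gripper_force: 30.0
```

>>> drive_tool --commands '[[[0,0,0],[0,0,0.8],-0.5],[[0,0,0],[0,0,1.6],-0.5],[[0,0,0],[0,0,2.2],-0.5],[[0,0,0],[0,0,2.5],-0.5],[[0,0,0],[0,0,2.7],-0.5],[[0,0,0],[0,0,2.7],-0.5]]'

```text
clock: 6.83
position: [0.5211, 0.0397, 0.0734]
ee_rot: [-2.221, -2.221, 0.001]
force: [1.2, -0.9, -0.7]
width: 0.695
gripper_force: 30.0
```

>>> drive_tool --commands '[[[0,0,0],[0,0,0.1],-0.5],[[0,0,0],[0,0,0.2],-0.5],[[0,0,0],[0,0,0.2],-0.5]]'

```text
clock: 7.08
position: [0.5213, 0.0398, 0.0718]
ee_rot: [2.221, 2.221, 0.0]
force: [-0.5, -0.2, 0.0]
width: 0.697
gripper_force: 30.0
```

>>> drive_tool --commands '[[[0,0,0],[0,0,0],0.6],[[0,0,0],[0,0,0],0.6],[[0,0,0],[0,0,0],0.7],[[0,0,0],[0,0,0],0.8],[[0,0,0],[0,0,0],0.8],[[0,0,0],[0,0,-2],0.8],[[0,0,0],[0,0,-5],0.8],[[0,0,0],[0,0,-9],0.8],[[0,0,0],[0,0,-12],1],[[0,0,0],[4,0,-12],1],[[0,0,0],[8,0.9,-12],1],[[0,0,0],[12,1.8,-12],1],[[0,0,0],[16,1.8,-12],1],[[0,0,0],[18.5,1.8,-10],1],[[0,0,0],[19.7,1.8,-9],1],[[0,0,0],[19.7,1.8,-9],1],[[0,0,0],[19.7,1.8,-9],1]]'

```text
clock: 8.5
position: [0.5388, 0.2357, 0.1611]
ee_rot: [2.221, 2.221, -0.004]
force: [0.3, -1.5, 0.8]
width: 0.999
gripper_force: 0.0
```

Run:
```python
from h import *
s=readout.observe(); c=cams.camera_info("wrist"); im=cams.get_image("wrist"); cv2.imwrite("pics/w4.png",im); np.savez("w4.npz",**c)
print(s["position"],s["width"])
p=c["camera_matrix"]@(c["R"]@[.539,.237,.017]+c["t"]); p=p[:2]/p[2]; print(p)
b=blob(mask(im,"black"),p,50); x,y,w,h=b[2]; print(b)
print(plane(c,(x+w/2,y+h-.5),.034)+[0,.032,0],plane(c,(x+w/2,y),0.)-[0,.032,0],plane(c,(x,y+h/2),.034)+[.032,0,0],plane(c,(x+w,y+h/2),.034)-[.032,0,0])
cs=cams.camera_info("scene"); s=cams.get_image("scene"); cv2.imwrite("pics/s4.png",s)
v=np.hstack([cv2.resize(im,(480,300)),cv2.resize(s[150:250,255:375],(300,250))[:, :]]) if 0 else None
a=cv2.resize(im,(480,300)); d=cv2.resize(s[150:250,250:370],(300,250),interpolation=cv2.INTER_CUBIC)
o=np.zeros((300,780,3),np.uint8); o[:,:480]=a; o[:250,480:]=d; cv2.imwrite("pics/m4.png",o)
```

```text
[0.53876576 0.23567504 0.16114039] 0.9986946547505098
[318.52928878 183.62257036]
((320.9653733833959, 197.5385899040467), 399.5, (303, 187, 35, 21))
[0.54080205 0.25139102 0.034     ] [0.54090965 0.19697729 0.        ] [0.55721559 0.22879709 0.034     ] [0.52435551 0.22881449 0.034     ]
```

View pics/m4.png

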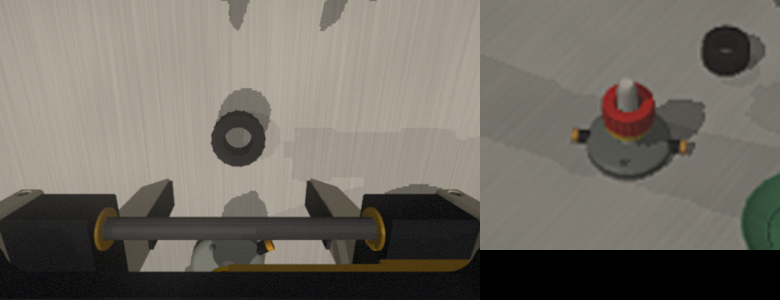

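The red disc sits on the raised carrier around the spine. The black disc is at about (317,184) in the wrist view, so the black mask threshold needs raising.

Run:
```python
from h import *
c=dict(np.load("w4.npz")); im=cv2.imread("pics/w4.png"); V=im.max(2)
print(V[140:230:3,319])
for T in (70,80,90):
    b=blob(V<T,(318,184),50); x,y,w,h=b[2]; print(T,b)
    print(plane(c,(x+w/2,y+h-.5),.034)+[0,.032,0],plane(c,(x+w/2,y),0.)-[0,.032,0],plane(c,(x,y+h/2),.034)+[.032,0,0],plane(c,(x+w,y+h/2),.034)-[.032,0,0])
```

```text
[119 116 112  44  48  58  54  54  53  50  93 103  99 108 102 105 106 108
 104  58  47  50  47  58  58  58  56  68 169 173]
70 ((317.3863360077802, 184.37191020342004), 4113.0, (282, 147, 72, 75))
[0.5385493 0.2379026 0.034    ] [0.53846586 0.23642782 0.        ] [0.53892636 0.24076332 0.034     ] [0.53820721 0.24079779 0.034     ]
80 ((317.4581278813389, 184.397033473642), 4157.5, (282, 147, 72, 75))
[0.5385493 0.2379026 0.034    ] [0.53846586 0.23642782 0.        ] [0.53892636 0.24076332 0.034     ] [0.53820721 0.24079779 0.034     ]
90 ((317.4432834639436, 184.28176205176916), 4211.0, (282, 147, 72, 75))
[0.5385493 0.2379026 0.034    ] [0.53846586 0.23642782 0.        ] [0.53892636 0.24076332 0.034     ] [0.53820721 0.24079779 0.034     ]
```

>>> drive_tool --commands '[[[0,0,0],[0.15,0,4],1],[[0,0,0],[0.15,0,8],1],[[0,0,0],[0.15,0,11],1],[[0,0,0],[0.15,0,13.5],1],[[0,0,0],[0.15,0,14.7],1],[[0,0,0],[0.15,0,15],1],[[0,0,0],[0.15,0,15],1],[[0,0,0],[0.15,0,15],-0.5],[[0,0,0],[0.15,0,15],-0.5],[[0,0,0],[0.15,0,15],-0.5],[[0,0,0],[0.15,0,15],-0.5],[[0,0,0],[0.15,0,15],-0.5],[[0,0,0],[0.15,0,15],-0.5],[[0,0,0],[0.15,0,15],-0.5]]' --newtons 40

```text
clock: 9.77
position: [0.5395, 0.2387, 0.0125]
ee_rot: [-2.221, -2.221, -0.002]
force: [-2.4, 0.2, 6.3]
width: 0.697
gripper_force: 40.0
```

>>> drive_tool --commands '[[[0,0,0],[0,0,-4],-0.5],[[0,0,0],[0,0,-8],-0.5],[[0,0,0],[0,0,-12],-0.5],[[0,0,0],[0,0,-16],-0.5],[[0,0,0],[-4,0,-19],-0.5],[[0,0,0],[-8,-0.9,-19],-0.5],[[0,0,0],[-11,-1.7,-19],-0.5],[[0,0,0],[-13,-1.7,-19],-0.5],[[0,0,0],[-13,-1.7,-19],-0.5],[[0,0,0],[-13,-1.7,-19],-0.5]]'

```text
clock: 10.6
position: [0.5221, 0.1071, 0.2021]
ee_rot: [-2.224, -2.218, -0.001]
force: [0.7, 0.5, -0.3]
width: 0.69
gripper_force: 40.0
```

Run:
```python
from h import *
s=readout.observe(); c=cams.camera_info("wrist"); im=cams.get_image("wrist"); cv2.imwrite("pics/w5.png",im)
P=s["position"]; print(P,s["width"]); zt=P[2]+.022
V=im.max(2)
print(list(zip(range(180,345,3),V[180:345:3,319])))
p=c["camera_matrix"]@(c["R"]@(P+[0,.0347,-.012])+c["t"]); print("exp bottom edge row",p[:2]/p[2])
p=c["camera_matrix"]@(c["R"]@(P+[0,-.0300,.022])+c["t"]); print("exp top lower edge",p[:2]/p[2])
for r in (188,190,192,194): print(r,(plane(c,(319,r),zt-.034)-[0,.032,0]-P)[:2])
for r in (328,330,332,334): print(r,(plane(c,(319,r),zt)+[0,.032,0]-P)[:2])
```

```text
[0.52214888 0.10708814 0.20213545] 0.6895303725360744
[(180, np.uint8(139)), (183, np.uint8(72)), (186, np.uint8(99)), (189, np.uint8(100)), (192, np.uint8(105)), (195, np.uint8(106)), (198, np.uint8(51)), (201, np.uint8(46)), (204, np.uint8(41)), (207, np.uint8(44)), (210, np.uint8(39)), (213, np.uint8(44)), (216, np.uint8(43)), (219, np.uint8(52)), (222, np.uint8(49)), (225, np.uint8(48)), (228, np.uint8(42)), (231, np.uint8(37)), (234, np.uint8(42)), (237, np.uint8(39)), (240, np.uint8(41)), (243, np.uint8(33)), (246, np.uint8(31)), (249, np.uint8(106)), (252, np.uint8(112)), (255, np.uint8(110)), (258, np.uint8(113)), (261, np.uint8(115)), (264, np.uint8(109)), (267, np.uint8(110)), (270, np.uint8(113)), (273, np.uint8(125)), (276, np.uint8(133)), (279, np.uint8(35)), (282, np.uint8(32)), (285, np.uint8(31)), (288, np.uint8(38)), (291, np.uint8(50)), (294, np.uint8(67)), (297, np.uint8(70)), (300, np.uint8(67)), (303, np.uint8(73)), (306, np.uint8(85)), (309, np.uint8(86)), (312, np.uint8(81)), (315, np.uint8(73)), (318, np.uint8(69)), (321, np.uint8(53)), (324, np.uint8(57)), (327, np.uint8(50)), (330, np.uint8(55)), (333, np.uint8(51)), (336, np.uint8(49)), (339, np.uint8(188)), (342, np.uint8(203))]
exp bottom edge row [317.39495343 187.69328796]
exp top lower edge [317.67727014 334.37083272]
188 [0.00084387 0.00253018]
190 [0.00084118 0.00143577]
192 [0.00083848 0.00033727]
194 [ 0.00083577 -0.00076533]
328 [0.00065392 0.00570398]
330 [0.00065107 0.00454591]
332 [0.00064821 0.00338287]
334 [0.00064534 0.00221482]
```

View pics/w5.png

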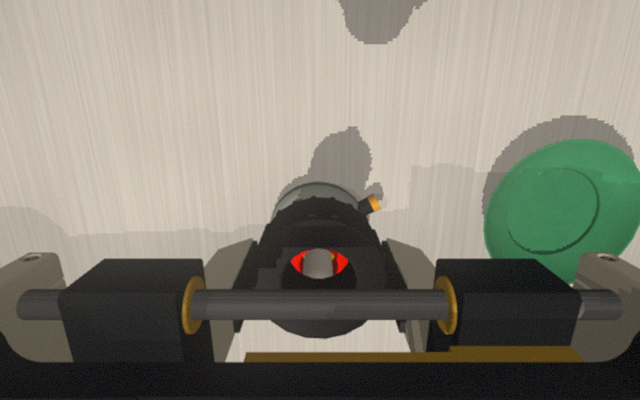

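The wrist view shows the black disc held, its bottom edge at row 197 and its top rim at row 337. The red disc and spine are visible through its bore.

>>> drive_tool --commands '[[[0,0,0],[-3,-0.1,0],-0.5],[[0,0,0],[-5.5,-0.1,0],-0.5],[[0,0,0],[-6.5,-0.1,0],-0.5],[[0,0,0],[-6.5,-0.1,2],-0.5],[[0,0,0],[-6.5,-0.1,4],-0.5],[[0,0,0],[-6.5,-0.1,5],-0.5],[[0,0,0],[-6.5,-0.1,6],-0.5],[[0,0,0],[-6.5,-0.1,7],-0.5],[[0,0,0],[-6.5,-0.1,8],-0.5],[[0,0,0],[-6.5,-0.1,8.7],-0.5],[[0,0,0],[-6.5,-0.1,9.2],-0.5],[[0,0,0],[-6.5,-0.1,9.2],-0.5]]'

```text
clock: 11.65
position: [0.5208, 0.0433, 0.1089]
ee_rot: [-2.221, -2.221, 0.002]
force: [-0.2, 0.2, -1.2]
width: 0.697
gripper_force: 40.0
```

>>> drive_tool --commands '[[[0,0,0],[0,0,0.2],-0.5],[[0,0,0],[0,0,0.4],-0.5],[[0,0,0],[0,0,0.6],-0.5],[[0,0,0],[0,0,0.8],-0.5],[[0,0,0],[0,0,0.8],-0.5]]' --newtons 50

```text
clock: 12.07
position: [0.5216, 0.0433, 0.1021]
ee_rot: [2.221, 2.221, 0.002]
force: [0.7, 0.4, 1.3]
width: 0.694
gripper_force: 50.0
```

>>> drive_tool --commands '[[[0,0,0],[0,0,0.2],-0.5],[[0,0,0],[0,0,0.4],-0.5],[[0,0,0],[0,0,0.6],-0.5],[[0,0,0],[0,0,0.8],-0.5],[[0,0,0],[0,0,1.0],-0.5],[[0,0,0],[0,0,1.2],-0.5],[[0,0,0],[0,0,1.4],-0.5],[[0,0,0],[0,0,1.6],-0.5]]'

```text
clock: 12.73
position: [0.5217, 0.0433, 0.0864]
ee_rot: [2.221, 2.221, 0.002]
force: [-2.9, -0.2, 8.2]
width: 0.69
gripper_force: 50.0
```

>>> drive_tool --commands '[[[0,0,0],[0,0,0.2],-0.5],[[0,0,0],[0,0,0.4],-0.5],[[0,0,0],[0,0,0.6],-0.5],[[0,0,0],[0,0,0.7],-0.5],[[0,0,0],[0,0,0.8],-0.5]]'

```text
clock: 13.15
position: [0.5217, 0.0433, 0.0784]
ee_rot: [2.221, 2.221, 0.002]
force: [-1.5, -0.1, 8.4]
width: 0.687
gripper_force: 50.0
```

>>> drive_tool --commands '[[[0,0,0],[0,0,0.1],-0.5],[[0,0,0],[0,0,0.2],-0.5],[[0,0,0],[0,0,0.3],-0.5]]'

```text
clock: 13.4
position: [0.5218, 0.0433, 0.0761]
ee_rot: [-2.222, -2.221, -0.003]
force: [-8.4, -0.5, 34.8]
width: 0.69
gripper_force: 50.0
```

>>> drive_tool --commands '[[[0,0,0],[0,0,-0.2],-0.5],[[0,0,0],[0,0,-0.2],0.6],[[0,0,0],[0,0,-0.2],0.8],[[0,0,0],[0,0,-0.2],0.9],[[0,0,0],[0,0,-0.2],0.9],[[0,0,0],[0,0,-0.2],0.9],[[0,0,0],[0,0,-2],0.9],[[0,0,0],[0,0,-5],0.9],[[0,0,0],[0,0,-9],0.9],[[0,0,0],[-3,0,-12],0.9],[[0,0,0],[-5.8,0,-12],0.9],[[0,0,0],[-5.8,0,-12],0.9],[[0,0,0],[-5.8,0,-12],0.9]]'

```text
clock: 14.48
position: [0.5212, -0.0163, 0.1952]
ee_rot: [2.225, 2.217, 0.001]
force: [-0.4, 0.7, -0.1]
width: 0.951
gripper_force: 0.0
```

Run:
```python
from h import *
s=readout.observe(); c=cams.camera_info("wrist"); im=cams.get_image("wrist"); sc=cams.get_image("scene"); cs=cams.camera_info("scene")
cv2.imwrite("pics/w6.png",im); cv2.imwrite("pics/s6.png",sc); print(s["position"],s["force"],s["width"])
o=np.zeros((400,800,3),np.uint8); o[:250,:400]=cv2.resize(im,(400,250)); o[:400,400:]=cv2.resize(sc[150:250,260:360],(400,400),interpolation=cv2.INTER_CUBIC); o[250:,:240]=cv2.resize(sc,(240,150)); cv2.imwrite("pics/m6.png",o)
for z in(.098,.064,.030,.02):
    p=cs["camera_matrix"]@(cs["R"]@[.5217,.0411,z]+cs["t"]); print(z,p[:2]/p[2])
```

```text
[ 0.52120132 -0.01628746  0.19516637] [-0.44110883  0.65979779 -0.08926151] 0.9507315818047839
0.098 [308.3314553  188.99513787]
0.064 [308.63361549 195.8207381 ]
0.03 [308.925021   202.40339688]
0.02 [309.00876489 204.29511624]
```

View pics/m6.png

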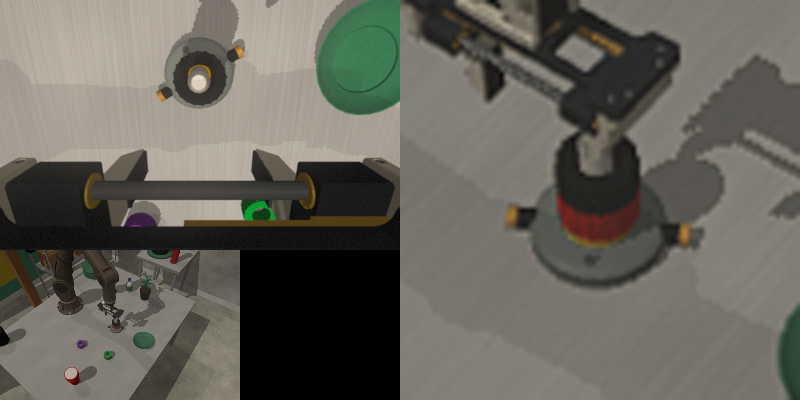

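The last picture shows the black disc on the red on the yellow carrier, low on the grey foot at about crop (598,240), with the spine showing above. The other objects haven't moved. The 35 N hard stop at the expected height confirms the carrier is home.

```bash
python3 -c "
from cell import job
print(job.sign_off())"
```

```text
the job is handed in; nothing more can be done
None
```

The red and then the black disc are threaded onto the spine and the carrier is pushed fully home (35 N stop at the expected height); I let go with the bystanders untouched and handed the job in at about 15 s on the clock.

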